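# Load a glass test slide under the sprung clips of the inspection stage

## Robot

A 7-joint arm with a two-finger parallel gripper is mounted at the origin on a cart in front of the work surface, level with it; the furniture and walls round the work are solid. World frame = base frame: x ahead of the robot, y to its left, z up, the work surface at z = 0. Lengths are in m, angles in rad, forces in N, time in s.
With the tool pointing down it reaches from about 0.425 to 0.95 m from the base axis. Payload 4.7 kg.
Tool frame: the origin (TCP) lies on the centre line of the jaws, within the pads' length; the fingertips stand 25 mm ahead of it and the grasp point (between the pads) lies 6 mm ahead of it (env.tcp_to_tips is the z of the fingertips in the tool frame, in m); z points along the fingers, y is the line along which they close (so a half turn about z gives the same grasp; the last joint's range is limited). The gripper opens to 87 mm and grips with 3 to 60 N. Pads are 19 mm wide; open, the fingers measure 117 mm over their backs; the gripper's body (75 mm by 190 mm) begins 51 mm behind the grasp point.
Start: joints at [-1.201, 0.469, -0.049, 1.532, 0.024, 1.141, -0.082], TCP at [0.262, 0.622, 0.248] pointing down, gripper open.
Joint ranges: [-2.59, 2.59], [-0.33, 1.99], [-1.39, 1.29], [0.1, 2.45], [-1.04, 4.18], [0.21, 1.99], [-2.66, 2.66]. Speed limits (rad/s): [2.57, 2.57, 3.14, 3.14, 3.14, 3.14, 3.14].

## Interface

Orientations are given as a rotation vector (axis times angle).
In Python, from workcell import readout, viewer, env gives the robot as it stands.
- The arm moves only by the tool arm_command, never from a script. Its argument "increments" is a list of rows, each an object of numbers: "x", "y", "z": the shift along the tool's x, y, z in cm; "rx", "ry", "rz": the turn, a rotation vector about the tool's x, y, z in degrees; "fingers": the opening, from -1 (shut) to 1 (fully open). A call has 1 to 10 rows; each row shifts and turns the commanded pose from where the row before left it, along the tool's axes as they then stand; what a row does not reach is not made up. A row lasts 1/10 s, in which the tool goes at most 50 mm and 8.59 degrees, less where a joint would pass 70% of its speed; a pose out of reach is approached as far as the arm can. A call is refused whole if a number of a shift passes 5 or a number of a turn 8.59, either way. A call with a gripper value outside its range is refused whole. The fingers move at their own pace and stop on an object; "squeeze" is the grip in N (left out, the last holds). Time passes only in rows, so rows that do not move let the fingers close. It gives the time, the measured TCP pose, the force, the opening and the grip force at its end, in the units of the state.
- readout.get_obs(): the state, without advancing time (a new reading comes with each control period).
- viewer.grab_frame(name): name is "side" or "top"; returns a dict with "image" (480x640x3 uint8, red, green, blue), "camera_matrix" (3x3 intrinsics, pixels), "R" (3x3) and "t" (3): a world point X has camera coordinates R X + t. Camera axes: x right, y down, z forward; pixel columns grow to the right and rows downward; lengths in m; the calibration is good to about 2 mm. A picture is of the moment at which its call begins. There is no depth.
- env.job_done(): hands the job in; it is judged then, once.
Trained networks look in a picture, given as the dict that the camera call returned (one of the last four; its "shot" number tells which), for a name from the list of things; names that differ only in an ending like _2 or _b are one class to them, and where a whole thing is asked for, a point or a joint stands for the part that bears it (a point fixed in the world has none). Each returns a list of dicts, best first, with "conf" (0 to 1); they miss things now and then, are a little off and sometimes report something else, mostly with a low value. They report only what shows in the picture. A call takes as long as a camera call.
- viewer.search_frame(picture, target): "bbox" ([centre column, centre row, width, height] in pixels, round what is visible of it).
- viewer.tip_of(picture, target): "xy" ([column, row] in pixels: a listed point, or the origin of a listed thing).
The state is a dict: "clock": time; "qpos": joint angles; "qd": joint speeds; "effort": joint torques, N m; "tcp_pos": TCP position; "ee_rot": TCP orientation; "wrist_force": force on the tool from outside, world axes, zero at the start; "ft_torque": the same for the moment, N m; "opening": finger opening in m; "gripper_force": force on a finger pad.
Only numpy, scipy, OpenCV 4.12 (cv2) and the standard library are available. Lean on these libraries where they do the work, as an engineer would, in place of code of your own. Each camera call takes 0.05 s, during which the arm holds its last target. There are 200 camera calls.

## Task

Load the framed glass test slide, the one with the row of fused cane slices on its pane, onto the inspection stage: lay it flat on the stage in front of the rails with its round bead leading, and slide it between the rails and under both sprung clips, so that they ride up over the bead and snap down on the pane. Go on gently until the bead rests against the brass end stop, without ramming it, and let go. Leave the empty frame and the other things on the table alone.

Things in the scene. Friction and masses are not known exactly. Their poses are not given: they have to be found in the camera images.
- stage: Inspection stage, fixed: grey lamp box, dark steel top plate 230 (x, from -110 to 120 mm) x 132 (y) mm, 38 mm above the table, white window in the middle. Origin: centre of its underside, at table height. x is the direction in which slides are pushed in (away from the robot), y across, z up. From x = -110 to -49 mm the top is bare. A filter disc on a post, turned away, is 95 mm high at the far left corner.
- stage_mouth (a point): Middle of the rails' mouth on the stage's top, at stage x = -48 mm; axes as the stage. The two steel rails stand 7 mm above the top, from stage x = -22 to 70 mm, 67 mm apart inside (33.5 mm either side of y = 0); their mouths flare from -22 to -49 mm, to about 83 mm wide.
- stop_nearest (a point): Point on the stage's top at stage x = 58 mm, y = 0. The brass end stop (block 26 mm wide, 10 mm high, thumbscrew behind it) is clamped in a slot at y = 0, between the clips: its face stands somewhere from 0 to 30 mm beyond this point along stage x. Where is not measured: it must be found by feel. It is rigid, and the slide must not hit it with more than 15 N.
- clip_left (a joint): Left sprung clip (stage y = +23 mm), hinged at stage x = 102 mm, pointing at the robot. Round toe, 12 mm wide, bears at x = 42 mm; its lip, turned up 25 degrees, begins at 24 mm. Rad, up positive: 0 with nothing under it (toe 3.5 mm above the top), 0.025 toe on the pane, 0.09 on the bead's crest. Presses 2.4 N on the pane, 4 N on the bead. Pushing a slide past both takes 7 to 12 N up to the crest, 2 to 5 N beyond.
- clip_right (a joint): Right sprung clip (stage y = -23 mm): the same.
- glass_slide_grip (a point): Centre of the glass slide's wooden grip block, upright at the slide's tail: 10 mm thick (x), 36 mm wide (y), 5 to 36 mm above the underside; this point is 20.5 mm above the underside and 104 mm behind the leading edge. x runs from the grip to the bead, z up. Pinch it across its thickness (fingers closing along x), the front finger clear above the pane, whose top is 5 mm above the underside.
- glass_slide_nose (a point): Middle of the glass slide's leading edge, at the level of its underside; axes as the grip. The leading end is a round bead, 9 mm thick, across the whole width, 4 mm higher than the frame and pane.
- glass_slide: The slide to load: aluminium frame 110 (x) x 64 (y) x 5 mm round a clear pane flush with its top, five fused cane slices in a row on the pane, wooden grip at the tail, about 0.16 kg, smooth underside (friction 0.2). Origin: centre of its underside, 55 mm behind the leading edge; axes as the grip. It lies flat on the table, left of the stage, x roughly away from the robot.
- empty_frame: A second frame of the same shape and size but with no glass in it, to be left alone. It lies beside the glass slide; either may be in either place. Origin: centre of its underside.
- tumbler_amber: Amber tumbler, 62 mm across, 82 mm high, on the table, not to be moved; origin at its underside.
- optic_mould: Round ribbed mould, 68 mm across, 54 mm high, on the table, not to be moved; origin at its underside.
- cork_big: Cork, 33 mm, on the table, not to be moved; origin at its underside.
- marker: White marker pen, 135 mm, on the table, not to be moved; origin at its underside.
- tweezers_long: Steel pincers, 195 mm, on the table, not to be moved; origin at its underside.

How it is judged:
On the way, in this order (a step that is already met when the one before it is completed fails the run):
1. The glass slide lies flat on the stage, its bead towards the clips and not yet under them (z of glass_slide_nose in the frame of stage between 0.034 and 0.042 m and x of glass_slide_nose in the frame of stage between -0.085 and 0.025 m and y of glass_slide_nose in the frame of stage between -0.012 and 0.012 m and angle between glass_slide's own z axis and vertical below 0.1 rad), for 0.05 s.
2. The slide's bead has gone under both clips and lifted them (value of joint each of clip_left, clip_right above 0.05 rad and x of glass_slide_nose in the frame of stage between 0.025 and 0.058 m), for 0.01 s.
At the end, for the whole second after the job is handed in: The glass slide lies flat on the stage between the rails (within 0.06 rad of their direction), its bead against the end stop (gap under 2 mm), both clips snapped down behind the bead and pressing on the pane (0.008 to 0.045 rad), at rest (x of end_stop_c0 in the frame of glass_slide below 0.0615 m and z of glass_slide_nose in the frame of stage between 0.034 and 0.042 m and y of glass_slide_nose in the frame of stage between -0.004 and 0.004 m and value of joint clip_left between 0.008 and 0.045 rad and value of joint clip_right between 0.008 and 0.045 rad and angle between the x axis of glass_slide and the x axis of stage, either way round below 0.06 rad and angle between glass_slide's own z axis and vertical below 0.04 rad and linear speed of glass_slide below 0.01 m/s); the robot touches nothing.
It fails at once if The slide is rammed against the end stop (over 15 N) (contact force between glass_slide and end_stop above 15 N).
It fails at once if The slide is pressed or jammed against the stage, its rails or its clips (over 60 N in all; the clips alone make about 12 N) (contact force between glass_slide and stage above 60 N).
It fails at once if The empty frame is moved (over 15 mm) (distance of empty_frame from where it was at the start of the episode above 0.015 m).
It fails at once if Another thing on the table is moved (over 20 mm) (distance of any of tumbler_amber, optic_mould, cork_big, marker, tweezers_long from where it was at the start of the episode above 0.02 m).
It also fails if it takes over 61 s, if anything falls off the work surface, if the arm or the gripper's body presses on something with over 40 N, if the wrist force passes 120 N, or if a joint passes its speed limit or range.

## Working session

There is one attempt and no reset: what is moved stays moved. The work goes in short steps, Python scripts to look and compute and a tool call to move; the robot and the scene stay as the last step left them, time stands still between calls to the robot, and variables do not carry over. Pictures are saved under pics/ and viewed, at most 10 in all, crops included, and the job is handed in when it is done.

Besides the shell and the picture viewer there is one more tool, called after ">>>" as name([rows], argument=value, ...), one row to a line, values as JSON. arm_command: Moves the arm, as the interface text tells. Its arguments: {"type":"object","properties":{"increments":{"type":"array","items":{"type":"object","properties":{"x":{"type":"number"},"y":{"type":"number"},"z":{"type":"number"},"rx":{"type":"number"},"ry":{"type":"number"},"rz":{"type":"number"},"fingers":{"type":"number"}}}},"squeeze":{"type":"number"}},"required":["increments"]}

```bash
mkdir -p pics; cat > h.py <<'E'
import numpy as np, cv2
from workcell import readout, viewer, env
def ray(p,uv,z):
    K,R,t=[np.array(p[k],float) for k in("camera_matrix","R","t")]
    d=R.T@np.linalg.solve(K,[uv[0],uv[1],1]); c=-R.T@t
    return c+d*(z-c[2])/d[2]
def proj(p,X):
    K,R,t=[np.array(p[k],float) for k in("camera_matrix","R","t")]
    q=K@(R@np.array(X,float)+t); return q[:2]/q[2]
def save(p,n): cv2.imwrite(f"pics/{n}.png",p["image"][:,:,::-1])
E
python3 - <<'E'
from h import *
np.set_printoptions(precision=4,suppress=True)
o=readout.get_obs();print(o["clock"],o["tcp_pos"],o["ee_rot"],o["opening"],env.tcp_to_tips)
H={"stage":0,"stage_mouth":.038,"stop_nearest":.038,"glass_slide_grip":.0205,"glass_slide_nose":0,"glass_slide":0,"empty_frame":0,"tumbler_amber":0,"optic_mould":0,"cork_big":0,"marker":0,"tweezers_long":0}
for c in("top","side"):
    p=viewer.grab_frame(c);save(p,c+"0")
    print(c,"cam",-np.array(p["R"]).T@p["t"])
    for n,z in H.items():
        for r in viewer.tip_of(p,n)[:2]: print(n,np.round(r["xy"],1),round(r["conf"],2),ray(p,r["xy"],z)[:2])
E
```

```text
0.0 [0.2619 0.6215 0.2465] [-0.6222 -3.079   0.003 ] 0.08722447296934197 0.025
top cam [0.2747 0.0394 1.3919]
stage [366.7 232.7] 0.91 [ 0.5781 -0.0889]
stage [232.2 326.6] 0.35 [0.3566 0.2371]
stage_mouth [365.6 249. ] 0.57 [ 0.5305 -0.0814]
stage_mouth [367.7 208.7] 0.42 [ 0.6286 -0.0898]
stop_nearest [366.1 208.2] 0.56 [ 0.6299 -0.086 ]
glass_slide_grip [187.1 300. ] 0.64 [0.4194 0.3407]
glass_slide_grip [366.6 232.2] 0.51 [ 0.5749 -0.0868]
glass_slide_nose [190.8 256.7] 0.89 [0.5263 0.3388]
glass_slide [185.3 274.1] 0.59 [0.484  0.3511]
empty_frame [246.1 263.8] 0.67 [0.5065 0.205 ]
tumbler_amber [459.9 262.6] 0.92 [ 0.5001 -0.3118]
tumbler_amber [365.3 231.8] 0.41 [ 0.5804 -0.0855]
optic_mould [431.7 286.9] 0.69 [ 0.4423 -0.2403]
cork_big [445.1 319.4] 0.74 [ 0.3643 -0.2678]
cork_big [460.3 264.3] 0.38 [ 0.496  -0.3125]
marker [397.4 314.6] 0.63 [ 0.3777 -0.155 ]
tweezers_long [233.4 326.2] 0.59 [0.3575 0.2343]
side cam [-0.0639 -0.8469  0.701 ]
stage [355.  270.6] 0.85 [ 0.5634 -0.0979]
stage_mouth [336.4 257.9] 0.79 [ 0.5258 -0.0793]
stage_mouth [350.7 332. ] 0.26 [ 0.4071 -0.2799]
stop_nearest [377.5 246.2] 0.6 [ 0.6272 -0.0951]
glass_slide_grip [207.8 198.4] 0.69 [0.4312 0.3568]
glass_slide_nose [241.3 195.7] 0.57 [0.5276 0.3543]
glass_slide_nose [328.4 354.7] 0.48 [ 0.3648 -0.2714]
glass_slide [227.1 200.4] 0.57 [0.4835 0.3526]
glass_slide [376.6 248.7] 0.17 [ 0.6582 -0.0589]
empty_frame [263.4 218.3] 0.58 [0.5149 0.2136]
tumbler_amber [394.  334.8] 0.75 [ 0.4954 -0.2998]
optic_mould [353.  329.1] 0.65 [ 0.4426 -0.2436]
optic_mould [205.6 200.5] 0.62 [0.436  0.3856]
cork_big [329.6 356.1] 0.72 [ 0.3645 -0.2754]
```

View pics/top0.png

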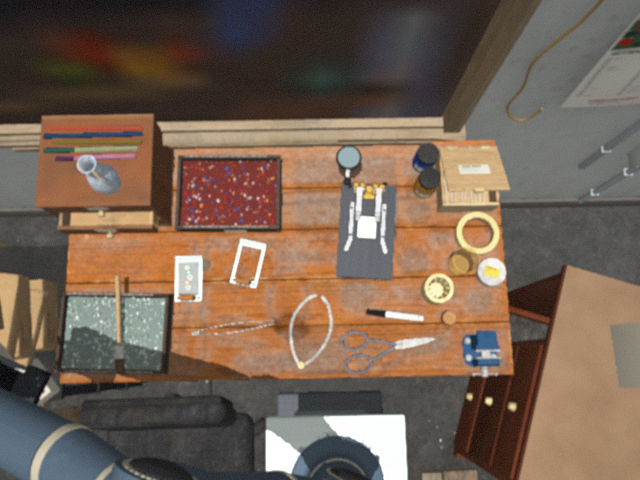

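View pics/side0.png

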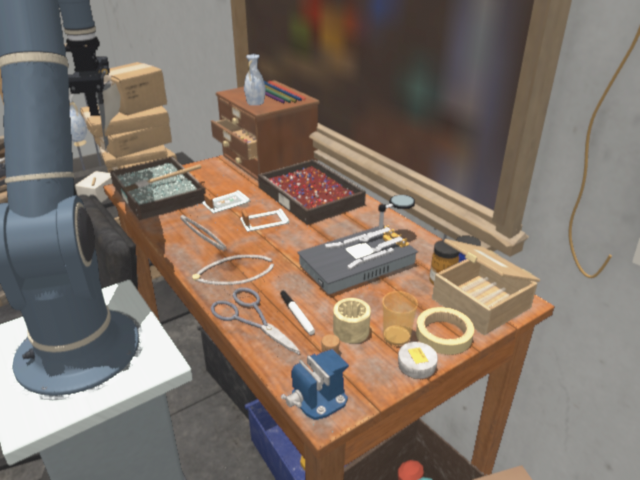

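The glass slide is the left frame at (188,278) with its tail and grip near (186,297). The empty frame is at (248,263) and the stage around (366,232). I'll enlarge these areas for accurate poses.

```bash
python3 - <<'E'
import cv2,numpy as np
a=cv2.imread("pics/top0.png")
A=cv2.resize(a[248:308,166:206],None,fx=9,fy=9,interpolation=cv2.INTER_CUBIC)   # 360x540
B=cv2.resize(a[178:283,330:402],None,fx=5.14286,fy=5.14286,interpolation=cv2.INTER_CUBIC)
B=B[:540]
cv2.imwrite("pics/crop1.png",np.hstack([A,B]));print(A.shape,B.shape)
E
```

```text
(540, 360, 3) (540, 370, 3)
```

View pics/crop1.png

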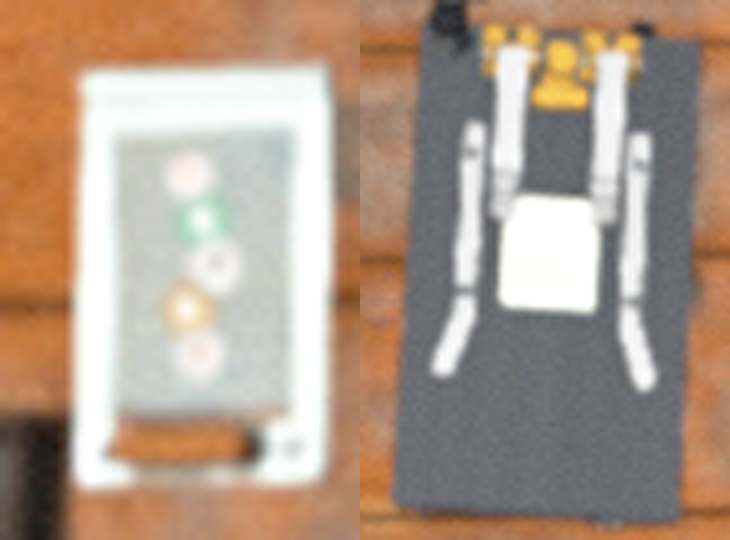

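Left crop: the slide's frame corners are at about (82,68), (328,68), (325,485) and (74,487), with the grip at (185,438). Right crop: the stage plate's corners are at about (422,28), (700,40), (680,522) and (393,508), with the rails and clips clearly visible. I'll fit poses to these.

```bash
cat > fit.py <<'E'
from h import *
from scipy.optimize import least_squares
def fit(p,pts,uv,x0):
    pts=np.array(pts);uv=np.array(uv)
    def f(q):
        c,s=np.cos(q[2]),np.sin(q[2])
        return np.concatenate([proj(p,[q[0]+c*a-s*b,q[1]+s*a+c*b,z])-w for (a,b,z),w in zip(pts,uv)])
    r=least_squares(f,x0); return r.x,r.fun.reshape(-1,2)
E
python3 - <<'E'
from fit import *
np.set_printoptions(precision=4,suppress=True)
p=viewer.grab_frame("top")
A=lambda u,v:[166+(u+.5)/9-.5,248+(v+.5)/9-.5]
k=5.14286
B=lambda u,v:[330+(u-360+.5)/k-.5,178+(v+.5)/k-.5]
print(fit(p,[(.055,.032,.006),(.055,-.032,.006),(-.055,-.032,.005),(-.055,.032,.005)],[A(82,70),A(328,68),A(325,485),A(74,487)],[.48,.345,0]))
print(fit(p,[(.12,.066,.038),(.12,-.066,.038),(-.11,-.066,.038),(-.11,.066,.038)],[B(422,28),B(700,40),B(680,522),B(393,508)],[.57,-.09,0]))
# rails: inside edges, flare tips
print(fit(p,[(.07,.036,.045),(.07,-.036,.045),(-.022,.036,.045),(-.022,-.036,.045),(-.049,.0435,.045),(-.049,-.0435,.045)],[B(474,123),B(638,135),B(466,290),B(630,300),B(441,374),B(647,388)],[.57,-.09,0]))
o=readout.get_obs();print(o["tcp_pos"],o["ee_rot"])
from scipy.spatial.transform import Rotation as Ro
print(Ro.from_rotvec(o["ee_rot"]).as_matrix())
E
```

```text
(array([0.4731, 0.3431, 0.0041]), array([[ 0.4769,  0.5263],
       [-0.2594,  0.1733],
       [-0.5617, -0.5253],
       [ 0.3466, -0.1472]]))
(array([ 0.5709, -0.0843, -0.0794]), array([[-0.4739, -0.862 ],
       [ 0.0753,  0.0567],
       [ 0.4675,  0.7259],
       [-0.081 ,  0.0193]]))
(array([ 0.5761, -0.0843, -0.0836]), array([[ 1.0567, -1.5361],
       [-0.7247, -1.9453],
       [ 0.5127,  3.6016],
       [-0.8861,  3.6231],
       [ 1.5612, -1.7176],
       [-1.5143, -2.0491]]))
[0.2621 0.6221 0.2476] [-0.6223 -3.0793 -0.0001]
[[-0.9215  0.3883 -0.    ]
 [ 0.3883  0.9215  0.0001]
 [ 0.      0.0001 -1.    ]]
```

Slide is at about (0.473, 0.343) with yaw 0, and the stage is at (0.571, -0.084) with yaw -0.08 rad. That puts the grip at (0.424, 0.343). I'll turn the tool so its y axis lies along world x, then approach.

>>> arm_command([
  {"rz": 8.4},
  {"rz": 8.4},
  {"rz": 8.4},
  {"rz": 8.4},
  {"rz": 8.4},
  {"rz": 8.4},
  {"rz": 8.4},
  {"rz": 8.3},
  {},
  {},
])

```text
validation failed for argument at $.in...
```

>>> arm_command([
  {"x": -3.5, "y": 2},
  {"x": -3.5, "y": 2},
  {"x": -3.5, "y": 2},
  {"x": -3.5, "y": 2},
  {"x": -3.5, "y": 2},
  {"x": -3.5, "y": 2},
  {"x": -3.5, "y": 2},
  {"x": -3.4, "y": 2.2, "fingers": 0.2},
  {"z": 5},
  {"z": 2},
])

```text
validation failed for argument at $.in...
```

>>> arm_command([
  {"x": 0, "y": 0, "z": 0, "rx": 0, "ry": 0, "rz": 8.4, "fingers": 1},
])

```text
clock: 1.45
tcp_pos: [0.2621, 0.622, 0.2475]
ee_rot: [-0.852, -3.024, -0.0]
wrist_force: [-0.5, 0.5, -0.4]
opening: 0.0871
gripper_force: 0.0
```

>>> arm_command([
  {"x": 0, "y": 0, "z": 0, "rx": 0, "ry": 0, "rz": 8.4, "fingers": 1},
  {"x": 0, "y": 0, "z": 0, "rx": 0, "ry": 0, "rz": 8.4, "fingers": 1},
  {"x": 0, "y": 0, "z": 0, "rx": 0, "ry": 0, "rz": 8.4, "fingers": 1},
  {"x": 0, "y": 0, "z": 0, "rx": 0, "ry": 0, "rz": 8.4, "fingers": 1},
  {"x": 0, "y": 0, "z": 0, "rx": 0, "ry": 0, "rz": 8.4, "fingers": 1},
  {"x": 0, "y": 0, "z": 0, "rx": 0, "ry": 0, "rz": 8.4, "fingers": 1},
  {"x": 0, "y": 0, "z": 0, "rx": 0, "ry": 0, "rz": 8.3, "fingers": 1},
  {"x": 0, "y": 0, "z": 0, "rx": 0, "ry": 0, "rz": 0, "fingers": 1},
])

```text
clock: 2.25
tcp_pos: [0.2619, 0.6221, 0.2475]
ee_rot: [2.22, 2.223, 0.0]
wrist_force: [-0.1, 0.0, 0.1]
opening: 0.087
gripper_force: 0.0
```

>>> arm_command([
  {"x": -3.5, "y": 2, "z": 0, "rx": 0, "ry": 0, "rz": 0, "fingers": 0.2},
  {"x": -3.5, "y": 2, "z": 0, "rx": 0, "ry": 0, "rz": 0, "fingers": 0.2},
  {"x": -3.5, "y": 2, "z": 0, "rx": 0, "ry": 0, "rz": 0, "fingers": 0.2},
  {"x": -3.5, "y": 2, "z": 0, "rx": 0, "ry": 0, "rz": 0, "fingers": 0.2},
  {"x": -3.5, "y": 2, "z": 0, "rx": 0, "ry": 0, "rz": 0, "fingers": 0.2},
  {"x": -3.5, "y": 2, "z": 0, "rx": 0, "ry": 0, "rz": 0, "fingers": 0.2},
  {"x": -3.5, "y": 2, "z": 2, "rx": 0, "ry": 0, "rz": 0, "fingers": 0.2},
  {"x": -3.4, "y": 2.2, "z": 3, "rx": 0, "ry": 0, "rz": 0, "fingers": 0.2},
  {"x": 0, "y": 0, "z": 4, "rx": 0, "ry": 0, "rz": 0, "fingers": 0.2},
  {"x": 0, "y": 0, "z": 3, "rx": 0, "ry": 0, "rz": 0, "fingers": 0.2},
])

```text
clock: 3.25
tcp_pos: [0.4247, 0.3417, 0.1265]
ee_rot: [2.22, 2.223, -0.001]
wrist_force: [-0.3, 0.9, -1.2]
opening: 0.0524
gripper_force: 0.0
```

```bash
python3 - <<'E'
from h import *
np.set_printoptions(precision=4,suppress=True)
o=readout.get_obs();print(o["clock"],o["tcp_pos"],o["ee_rot"],o["opening"])
p=viewer.grab_frame("side");s=viewer.grab_frame("top")
for q,n in((p,"S"),(s,"T")):
  for t,z in(("glass_slide_grip",.0205),("glass_slide_nose",0)):
    for r in viewer.tip_of(q,t)[:1]:print(n,t,r["conf"],ray(q,r["xy"],z)[:2])
u=proj(p,[.44,.34,.05]);x,y=int(u[0])-50,int(u[1])-45
a=cv2.resize(p["image"][y:y+75,x:x+100,::-1],None,fx=5,fy=5,interpolation=cv2.INTER_CUBIC)
u=proj(s,[.45,.34,.02]);X,Y=int(u[0])-25,int(u[1])-37
b=cv2.resize(s["image"][Y:Y+75,X:X+55,::-1],None,fx=5,fy=5,interpolation=cv2.INTER_CUBIC)
cv2.imwrite("pics/c2.png",np.hstack([a,b]));print(x,y,X,Y,proj(p,o["tcp_pos"]+[0,0,-.025]),proj(p,[.424,.343,.036]))
E
```

```text
3.25 [0.4247 0.3417 0.1265] [ 2.2201  2.2227 -0.0005] 0.05243868529961739
S glass_slide_grip 0.67 [0.4347 0.3673]
S glass_slide_nose 0.97 [0.5284 0.3545]
T glass_slide_grip 0.66 [0.4239 0.3324]
T glass_slide_nose 0.89 [0.5288 0.3435]
162 144 162 250 [204.6998 173.1122] [206.9675 195.9405]
```

View pics/c2.png

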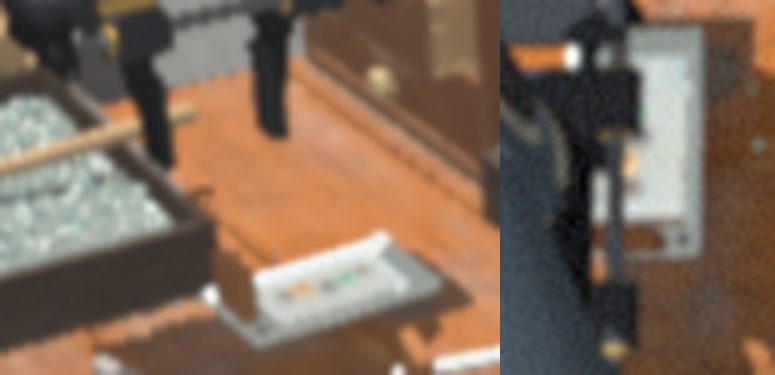

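Side crop: the grip's top edge runs from (217,238) to (250,262), with the frame's corners at (265,345), (438,280) and (385,238). The fingers are above and straddle it. I'll check this against the top-view fit.

```bash
python3 - <<'E'
from fit import *
np.set_printoptions(precision=4,suppress=True)
p=viewer.grab_frame("side");s=viewer.grab_frame("top")
S=lambda u,v:[162+u/5-.4,144+v/5-.4]
T=lambda u,v:[162+(u-500)/5-.4,250+v/5-.4]
print(fit(p,[(-.055,-.032,.005),(.055,-.032,.007),(.055,.032,.008)],[S(265,345),S(438,280),S(385,238)],[.47,.34,0]))
print(fit(p,[(-.049,-.018,.036),(-.049,.018,.036)],[S(252,262),S(217,236)],[.47,.34,0]))
print(ray(s,T(702,25),.007),ray(s,T(702,258),.005),ray(s,T(665,240),.030))
E
```

```text
(array([0.4744, 0.3376, 0.0477]), array([[-0.6492,  0.3395],
       [ 1.2379,  0.0725],
       [-0.5804, -0.5774]]))
(array([0.4823, 0.3573, 0.0726]), array([[-0.0411, -0.1206],
       [ 0.0419,  0.1256]]))
[0.5297 0.3105 0.007 ] [0.4175 0.3087 0.005 ] [0.4237 0.3213 0.03  ]
```

Both views agree on a centre of (0.473, 0.342), so I'll descend and pinch.

>>> arm_command([
  {"x": 0, "y": 0, "z": 3, "rx": 0, "ry": 0, "rz": 0, "fingers": 0.2},
  {"x": 0, "y": 0, "z": 3, "rx": 0, "ry": 0, "rz": 0, "fingers": 0.2},
  {"x": 0, "y": 0, "z": 2.3, "rx": 0, "ry": 0, "rz": 0, "fingers": 0.2},
  {"x": 0, "y": 0, "z": 1, "rx": 0, "ry": 0, "rz": 0, "fingers": 0.2},
  {"x": 0, "y": 0, "z": 0, "rx": 0, "ry": 0, "rz": 0, "fingers": 0.2},
  {"x": 0, "y": 0, "z": 0, "rx": 0, "ry": 0, "rz": 0, "fingers": 0.2},
])

```text
clock: 4.25
tcp_pos: [0.4249, 0.3442, 0.0359]
ee_rot: [-2.22, -2.223, -0.003]
wrist_force: [-0.3, -0.0, -0.5]
opening: 0.0517
gripper_force: 0.0
```

>>> arm_command([
  {"x": 0, "y": 0, "z": 0, "rx": 0, "ry": 0, "rz": 0, "fingers": -1},
  {"x": 0, "y": 0, "z": 0, "rx": 0, "ry": 0, "rz": 0, "fingers": -1},
  {"x": 0, "y": 0, "z": 0, "rx": 0, "ry": 0, "rz": 0, "fingers": -1},
  {"x": 0, "y": 0, "z": 0, "rx": 0, "ry": 0, "rz": 0, "fingers": -1},
  {"x": 0, "y": 0, "z": 0, "rx": 0, "ry": 0, "rz": 0, "fingers": -1},
  {"x": 0, "y": 0, "z": 0, "rx": 0, "ry": 0, "rz": 0, "fingers": -1},
  {"x": 0, "y": 0, "z": 0, "rx": 0, "ry": 0, "rz": 0, "fingers": -1},
], squeeze=40)

```text
clock: 4.95
tcp_pos: [0.4244, 0.3435, 0.0348]
ee_rot: [2.221, 2.222, 0.001]
wrist_force: [0.0, 0.1, 0.0]
opening: 0.0098
gripper_force: 40.0
```

>>> arm_command([
  {"x": 0, "y": 0, "z": -2, "rx": 0, "ry": 0, "rz": 0, "fingers": -1},
  {"x": 0, "y": 0, "z": -3, "rx": 0, "ry": 0, "rz": 0, "fingers": -1},
  {"x": 0, "y": 0, "z": -3, "rx": 0, "ry": 0, "rz": 0, "fingers": -1},
  {"x": 0, "y": 0, "z": -2, "rx": 0, "ry": 0, "rz": 0, "fingers": -1},
  {"x": 0, "y": 0, "z": 0, "rx": 0, "ry": 0, "rz": 0, "fingers": -1},
])

```text
clock: 5.45
tcp_pos: [0.4254, 0.3445, 0.1371]
ee_rot: [-2.22, -2.222, -0.008]
wrist_force: [0.6, -0.6, -1.7]
opening: 0.0096
gripper_force: 40.0
```

>>> arm_command([
  {"x": -3, "y": 0, "z": 0, "rx": 0, "ry": 0, "rz": 0, "fingers": -1},
  {"x": -4, "y": 0, "z": 0, "rx": 0, "ry": 0, "rz": 0, "fingers": -1},
  {"x": -4, "y": 0, "z": 0, "rx": 0, "ry": 0, "rz": 0, "fingers": -1},
  {"x": -4, "y": 0.1, "z": 0, "rx": 0, "ry": 0, "rz": 0, "fingers": -1},
  {"x": -4, "y": 0.1, "z": 0, "rx": 0, "ry": 0, "rz": 0, "fingers": -1},
  {"x": -4, "y": 0.1, "z": 0, "rx": 0, "ry": 0, "rz": 0, "fingers": -1},
  {"x": -4, "y": 0.1, "z": 0, "rx": 0, "ry": 0, "rz": 0, "fingers": -1},
  {"x": -4, "y": 0.1, "z": 0, "rx": 0, "ry": 0, "rz": 0, "fingers": -1},
  {"x": -4, "y": 0.1, "z": 0, "rx": 0, "ry": 0, "rz": 0, "fingers": -1},
  {"x": -4, "y": 0.2, "z": 0, "rx": 0, "ry": 0, "rz": 0, "fingers": -1},
])

```text
clock: 6.45
tcp_pos: [0.4311, -0.048, 0.1335]
ee_rot: [-2.219, -2.222, 0.003]
wrist_force: [-0.6, 0.1, -2.7]
opening: 0.01
gripper_force: 40.0
```

>>> arm_command([
  {"x": -2.7, "y": 0, "z": 0, "rx": 0, "ry": 0, "rz": 0, "fingers": -1},
  {"x": 0, "y": 0, "z": 0, "rx": 0, "ry": 0, "rz": 4.6, "fingers": -1},
  {"x": 0, "y": 0, "z": 2, "rx": 0, "ry": 0, "rz": 0, "fingers": -1},
  {"x": 0, "y": 0, "z": 0, "rx": 0, "ry": 0, "rz": 0, "fingers": -1},
  {"x": 0, "y": 0, "z": 0, "rx": 0, "ry": 0, "rz": 0, "fingers": -1},
])

```text
clock: 6.95
tcp_pos: [0.4315, -0.0734, 0.1138]
ee_rot: [-2.306, -2.13, 0.004]
wrist_force: [0.3, 0.1, -2.1]
opening: 0.0096
gripper_force: 40.0
```

```bash
python3 - <<'E'
from h import *
np.set_printoptions(precision=4,suppress=True)
o=readout.get_obs();print(o["clock"],o["tcp_pos"],o["ee_rot"],o["opening"])
p=viewer.grab_frame("side");s=viewer.grab_frame("top")
u=proj(p,[.50,-.08,.07]);x,y=int(u[0])-36,int(u[1])-45
a=cv2.resize(p["image"][y:y+90,x:x+80,::-1],None,fx=5,fy=5,interpolation=cv2.INTER_CUBIC)
u=proj(s,[.53,-.08,.05]);X,Y=int(u[0])-36,int(u[1])-55
b=cv2.resize(s["image"][Y:Y+90,X:X+72,::-1],None,fx=5,fy=5,interpolation=cv2.INTER_CUBIC)
cv2.imwrite("pics/c3.png",np.hstack([a,b]));print(x,y,X,Y)
E
```

```text
6.95 [ 0.4315 -0.0734  0.1138] [-2.3062 -2.1305  0.0038] 0.009607794521130334
290 204 329 193
```

View pics/c3.png

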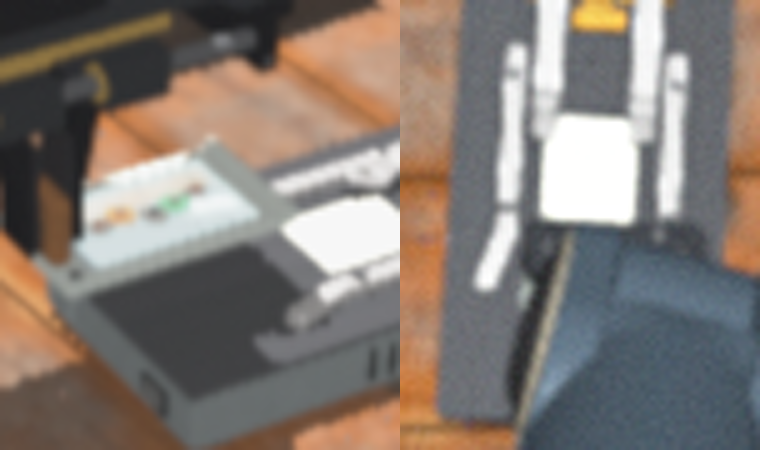

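Side crop: the slide is held level over the stage. Its near nose corner is at about (290,210), far nose corner (212,140) and near tail corner (52,285). The stage's near tail top corner is at (192,400) and the flare tip at (300,320). The top view is blocked by the arm.

```bash
python3 - <<'E'
from fit import *
np.set_printoptions(precision=4,suppress=True)
p=viewer.grab_frame("side")
S=lambda u,v:[290+u/5-.4,204+v/5-.4]
zu=.079
r,e=fit(p,[(.055,-.032,zu+.007),(.055,.032,zu+.008),(-.055,-.032,zu+.004)],[S(290,210),S(212,138),S(50,282)],[.48,-.08,-.08]);print(r,e)
print(ray(p,S(192,402),.038),ray(p,S(300,322),.045))
def stg(a,b,z,q=(.571,-.0843,-.0794)):
    c,s=np.cos(q[2]),np.sin(q[2]);return np.array([q[0]+c*a-s*b,q[1]+s*a+c*b,z])
def crop(X): return (proj(p,X)-[289.6,203.6])*5
print("pred corner",crop(stg(-.11,-.066,.038)),"flare tip",crop(stg(-.049,-.043,.045)))
c,s=np.cos(-.08),np.sin(-.08)
for a,b,z in((.109,-.032,zu+.007),(.109,.032,zu+.008),(-.001,-.032,zu+.004)):
    print("slide pred",crop([.4315+c*(a-.005)-s*b,-.0734+s*(a-.005)+c*b,z]))
E
```

```text
[ 0.4787 -0.0727 -0.1319] [[-0.1051 -0.2237]
 [ 0.3945 -0.6952]
 [-0.2639  0.7765]]
[ 0.457  -0.1433  0.038 ] [ 0.5197 -0.1325  0.045 ]
pred corner [187.4468 400.3977] flare tip [284.3703 312.2571]
slide pred [299.3412 208.1543]
slide pred [216.7681 135.8378]
slide pred [ 65.7479 292.319 ]
```

Offset is a few mm at most, within the flare's margin. I'll lower it onto the stage with a force check.

>>> arm_command([
  {"x": 0, "y": 0, "z": 1.5, "rx": 0, "ry": 0, "rz": 0, "fingers": -1},
  {"x": 0, "y": 0, "z": 1.5, "rx": 0, "ry": 0, "rz": 0, "fingers": -1},
  {"x": 0, "y": 0, "z": 0.7, "rx": 0, "ry": 0, "rz": 0, "fingers": -1},
  {"x": 0, "y": 0, "z": 0, "rx": 0, "ry": 0, "rz": 0, "fingers": -1},
  {"x": 0, "y": 0, "z": 0, "rx": 0, "ry": 0, "rz": 0, "fingers": -1},
])

```text
clock: 7.6
tcp_pos: [0.4329, -0.0735, 0.0782]
ee_rot: [2.307, 2.131, 0.001]
wrist_force: [0.5, -0.9, -1.9]
opening: 0.0098
gripper_force: 40.0
```

>>> arm_command([
  {"x": 0, "y": 0, "z": 0.2, "rx": 0, "ry": 0, "rz": 0, "fingers": -1},
  {"x": 0, "y": 0, "z": 0.1, "rx": 0, "ry": 0, "rz": 0, "fingers": -1},
  {"x": 0, "y": 0, "z": 0, "rx": 0, "ry": 0, "rz": 0, "fingers": -1},
])

```text
clock: 7.9
tcp_pos: [0.4326, -0.0735, 0.0749]
ee_rot: [2.308, 2.131, 0.001]
wrist_force: [-0.1, -0.5, -0.8]
opening: 0.0097
gripper_force: 40.0
```

>>> arm_command([
  {"x": 0, "y": 0, "z": 0.1, "rx": 0, "ry": 0, "rz": 0, "fingers": -1},
  {"x": 0, "y": 0, "z": 0.1, "rx": 0, "ry": 0, "rz": 0, "fingers": -1},
  {"x": 0, "y": 0, "z": 0, "rx": 0, "ry": 0, "rz": 0, "fingers": -1},
])

```text
clock: 8.2
tcp_pos: [0.4326, -0.0735, 0.0728]
ee_rot: [-2.308, -2.132, -0.0]
wrist_force: [-0.6, -0.0, -1.4]
opening: 0.01
gripper_force: 40.0
```

>>> arm_command([
  {"x": 0, "y": 0, "z": 0.1, "rx": 0, "ry": 0, "rz": 0, "fingers": -1},
  {"x": 0, "y": 0, "z": 0, "rx": 0, "ry": 0, "rz": 0, "fingers": -1},
])

```text
clock: 8.4
tcp_pos: [0.4326, -0.0735, 0.0726]
ee_rot: [-2.308, -2.131, -0.001]
wrist_force: [-4.4, 0.8, 11.2]
opening: 0.0096
gripper_force: 40.0
```

>>> arm_command([
  {"x": 0, "y": 0, "z": 0.1, "rx": 0, "ry": 0, "rz": 0, "fingers": -1},
  {"x": 0, "y": 0, "z": 0, "rx": 0, "ry": 0, "rz": 0, "fingers": -1},
])

```text
clock: 8.6
tcp_pos: [0.4324, -0.0735, 0.0723]
ee_rot: [-2.307, -2.13, -0.002]
wrist_force: [-7.4, 0.5, 22.2]
opening: 0.0102
gripper_force: 40.2
```

>>> arm_command([
  {"x": 0, "y": 0, "z": -0.2, "rx": 0, "ry": 0, "rz": 0, "fingers": -1},
  {"x": 0, "y": 0, "z": 0, "rx": 0, "ry": 0, "rz": 0, "fingers": -0.2},
  {"x": 0, "y": 0, "z": 0, "rx": 0, "ry": 0, "rz": 0, "fingers": -0.2},
  {"x": 0, "y": 0, "z": 0, "rx": 0, "ry": 0, "rz": 0, "fingers": -0.2},
  {"x": 0, "y": 0, "z": -3, "rx": 0, "ry": 0, "rz": 0, "fingers": -0.2},
  {"x": 0, "y": 0, "z": -3, "rx": 0, "ry": 0, "rz": 0, "fingers": -0.2},
  {"x": 0, "y": 0, "z": -2, "rx": 0, "ry": 0, "rz": 0, "fingers": -0.2},
])

```text
clock: 9.3
tcp_pos: [0.433, -0.0737, 0.1541]
ee_rot: [2.307, 2.131, 0.001]
wrist_force: [-0.1, -0.1, 0.2]
opening: 0.0345
gripper_force: 0.0
```

>>> arm_command([
  {"x": 4, "y": 0, "z": 0, "rx": 0, "ry": 0, "rz": 0, "fingers": -0.2},
  {"x": 5, "y": 0, "z": 0, "rx": 0, "ry": 0, "rz": 0, "fingers": -0.2},
  {"x": 5, "y": 0, "z": 0, "rx": 0, "ry": 0, "rz": 0, "fingers": -0.2},
  {"x": 5, "y": 0, "z": 0, "rx": 0, "ry": 0, "rz": 0, "fingers": -0.2},
  {"x": 5, "y": 0, "z": 0, "rx": 0, "ry": 0, "rz": 0, "fingers": -0.2},
  {"x": 3, "y": 0, "z": 0, "rx": 0, "ry": 0, "rz": 0, "fingers": -0.2},
])

```text
clock: 9.9
tcp_pos: [0.4536, 0.2001, 0.1526]
ee_rot: [-2.302, -2.137, -0.002]
wrist_force: [-0.1, -0.1, -0.0]
opening: 0.0348
gripper_force: 0.0
```

```bash
python3 - <<'E'
from h import *
np.set_printoptions(precision=4,suppress=True)
o=readout.get_obs();print(o["clock"],o["tcp_pos"],o["ee_rot"],o["opening"])
s=viewer.grab_frame("top");im=s["image"].astype(float)
for _ in range(3): im+=viewer.grab_frame("top")["image"]
im=(im/4).astype(np.uint8)
b=cv2.resize(im[178:303,325:407,::-1],None,fx=4.8,fy=4.8,interpolation=cv2.INTER_CUBIC)
p=viewer.grab_frame("side")
a=cv2.resize(p["image"][200:300,300:380,::-1],None,fx=5,fy=5,interpolation=cv2.INTER_CUBIC)
c=np.zeros((600,800,3),np.uint8);c[:600,:393]=b[:600,:393];c[:500,395:795]=a
cv2.imwrite("pics/c4.png",c)
E
```

```text
9.9 [0.4536 0.2001 0.1526] [-2.3022 -2.1365 -0.0016] 0.03475988368798807
```

View pics/c4.png

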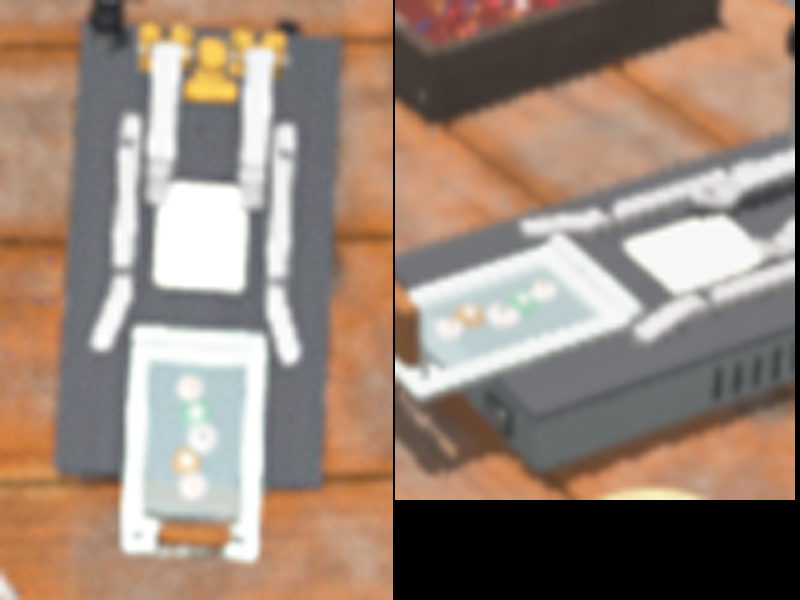

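The slide lies flat in front of the rails. In the top crop its corners are (133,330), (267,335), (260,558) and (122,553). The rails' centrelines run (131,120)–(121,270) on the left and (287,130)–(276,280) on the right.

```bash
python3 - <<'E'
from fit import *
np.set_printoptions(precision=4,suppress=True)
p=viewer.grab_frame("top")
B=lambda u,v:[325+(u+.5)/4.8-.5,178+(v+.5)/4.8-.5]
sl,e=fit(p,[(.055,.032,.045),(.055,-.032,.045),(-.055,-.032,.043),(-.055,.032,.043)],[B(133,330),B(267,335),B(260,558),B(122,553)],[.48,-.08,-.08]);print(sl,e.round(1).tolist())
pl,e=fit(p,[(.12,.066,.038),(.12,-.066,.038),(-.11,-.066,.038),(-.11,.066,.038)],[B(82,24),B(342,37),B(322,487),B(56,471)],[.57,-.09,0]);print("plate",pl,e.round(1).tolist())
L=[ray(p,B(*q),.045) for q in((131,120),(121,270),(287,130),(276,280))]
for a in(0,2):
    d=L[a]-L[a+1];print("rail yaw",np.arctan2(d[1],d[0]),np.linalg.norm(d))
t=np.array([.571,-.0843])
m=(sum(L)/4)[:2];print("rail mid",m)
W=[ray(p,B(*q),.038)[:2] for q in((162,183),(246,183),(246,289),(153,289))];print("window c",sum(W)/4)
C=[ray(p,B(*q),.043)[:2] for q in((168,45),(157,195),(257,50),(253,200))]
for a in(0,2): d=C[a]-C[a+1];print("clip yaw",np.arctan2(d[1],d[0]))
for q in(pl[2],-.075):
    c,s=np.cos(q),np.sin(q); ax=np.array([c,s]);n=np.array([-s,c])
    tip=sl[:2]+.055*np.array([np.cos(sl[2]),np.sin(sl[2])])
    print(q,"nose rel plate",ax@(tip-pl[:2]),n@(tip-pl[:2]),"nose lat rel rails",n@(tip-m),"center",n@(sl[:2]-m), "rails mid lat rel plate",n@(m-pl[:2]))
E
```

```text
[ 0.4796 -0.0786 -0.0681] [[0.3, -0.3], [-0.5, 0.0], [-0.5, 0.3], [0.7, -0.1]]
plate [ 0.5717 -0.0845 -0.0819] [[-0.3, -0.8], [0.1, -0.1], [0.6, 0.5], [-0.4, 0.3]]
rail yaw -0.09379383677709638 0.07652503537685318
rail yaw -0.1108098626080739 0.07654451457579207
rail mid [ 0.6011 -0.0867]
window c [ 0.5844 -0.0857]
clip yaw -0.1023356075399665
clip yaw -0.06367134650507313
-0.08187307704175703 nose rel plate -0.03721160261563494 -0.0008926027248046083 nose lat rel rails -0.0010971381171389787 center -0.0018541038343561757 rails mid lat rel plate 0.00020453539233437058
-0.075 nose rel plate -0.03721685857514251 -0.0006368254439794084 nose lat rel rails -0.0006382645804068906 center -0.0010172319611036317 rails mid lat rel plate 1.4391364274817208e-06
```

Stage is confirmed at (0.572, -0.0845) with yaw -0.082. The slide is about 1 mm right and 0.01 rad off. I'll regrasp and meanwhile estimate the brass stop's face from the picture, block front edge at (212,103) in the crop.

>>> arm_command([
  {"x": -4, "y": 0, "z": 0, "rx": 0, "ry": 0, "rz": 0, "fingers": -0.2},
  {"x": -5, "y": 0, "z": 0, "rx": 0, "ry": 0, "rz": 0, "fingers": -0.2},
  {"x": -5, "y": 0, "z": 0, "rx": 0, "ry": 0, "rz": 0, "fingers": -0.2},
  {"x": -5, "y": 0, "z": 0, "rx": 0, "ry": 0, "rz": 0, "fingers": -0.2},
  {"x": -5, "y": 0, "z": 0, "rx": 0, "ry": 0, "rz": 0, "fingers": -0.2},
  {"x": -3, "y": 0, "z": 0, "rx": 0, "ry": 0, "rz": 0, "fingers": -0.2},
  {"x": 0, "y": 0, "z": 0, "rx": 0, "ry": 0, "rz": 0, "fingers": -0.2},
])

```text
clock: 10.9
tcp_pos: [0.4309, -0.0795, 0.1531]
ee_rot: [2.32, 2.117, -0.001]
wrist_force: [0.4, 0.0, 0.5]
opening: 0.0347
gripper_force: 0.0
```

```bash
python3 - <<'E'
from h import *
p=viewer.grab_frame("top")
B=lambda u,v:[325+(u+.5)/4.8-.5,178+(v+.5)/4.8-.5]
for v in (100,104):
  for z in(.048,.043):
    X=ray(p,B(210,v),z)[:2]-[.5717,-.0845];print(v,z,np.cos(-.082)*X[0]+np.sin(-.082)*X[1])
o=readout.get_obs();print(o["tcp_pos"],o["ee_rot"],o["clock"])
E
```

```text
100 0.048 0.07978673237811286
100 0.043 0.08122249222407923
104 0.048 0.07773161264883294
104 0.043 0.07915972638983063
[ 0.43137109 -0.07680396  0.15291917] [2.31643342e+00 2.12206689e+00 6.10592577e-05] 10.95
```

>>> arm_command([
  {"x": 0, "y": 0, "z": 0, "rx": 0, "ry": 0, "rz": 0, "fingers": -0.2},
  {"x": 0, "y": 0, "z": 0, "rx": 0, "ry": 0, "rz": 0, "fingers": -0.2},
])

```text
clock: 11.15
tcp_pos: [0.4324, -0.0727, 0.1527]
ee_rot: [-2.306, -2.133, -0.0]
wrist_force: [-0.0, 0.6, 0.3]
opening: 0.035
gripper_force: 0.0
```

>>> arm_command([
  {"x": 0, "y": 0, "z": 3, "rx": 0, "ry": 0, "rz": 0, "fingers": -0.2},
  {"x": 0, "y": 0, "z": 3, "rx": 0, "ry": 0, "rz": 0, "fingers": -0.2},
  {"x": 0, "y": 0, "z": 1.8, "rx": 0, "ry": 0, "rz": 0.2, "fingers": -0.2},
  {"x": 0, "y": 0, "z": 0, "rx": 0, "ry": 0, "rz": 0, "fingers": -0.2},
  {"x": 0, "y": 0, "z": 0, "rx": 0, "ry": 0, "rz": 0, "fingers": -0.2},
  {"x": 0, "y": 0, "z": 0, "rx": 0, "ry": 0, "rz": 0, "fingers": -1},
  {"x": 0, "y": 0, "z": 0, "rx": 0, "ry": 0, "rz": 0, "fingers": -1},
  {"x": 0, "y": 0, "z": 0, "rx": 0, "ry": 0, "rz": 0, "fingers": -1},
  {"x": 0, "y": 0, "z": 0, "rx": 0, "ry": 0, "rz": 0, "fingers": -1},
], squeeze=15)

```text
clock: 12.05
tcp_pos: [0.4328, -0.0734, 0.0752]
ee_rot: [2.311, 2.127, 0.002]
wrist_force: [-1.0, 0.4, 0.1]
opening: 0.0106
gripper_force: 0.0
```

>>> arm_command([
  {"x": 0.1, "y": 0.2, "z": 0, "rx": 0, "ry": 0, "rz": 0, "fingers": -1},
  {"x": 0, "y": 0.4, "z": 0, "rx": 0, "ry": 0, "rz": 0, "fingers": -1},
  {"x": 0, "y": 0.4, "z": 0, "rx": 0, "ry": 0, "rz": 0, "fingers": -1},
  {"x": 0, "y": 0.4, "z": 0, "rx": 0, "ry": 0, "rz": 0, "fingers": -1},
  {"x": 0, "y": 0.2, "z": 0, "rx": 0, "ry": 0, "rz": 0, "fingers": -1},
  {"x": 0, "y": 0, "z": 0, "rx": 0, "ry": 0, "rz": 0, "fingers": -1},
])

```text
clock: 12.65
tcp_pos: [0.4484, -0.0739, 0.0753]
ee_rot: [-2.311, -2.127, 0.0]
wrist_force: [-2.1, -0.4, 6.9]
opening: 0.0099
gripper_force: 15.0
```

>>> arm_command([
  {"x": 0, "y": 0.3, "z": 0, "rx": 0, "ry": 0, "rz": 0, "fingers": -1},
  {"x": 0, "y": 0.4, "z": 0, "rx": 0, "ry": 0, "rz": 0, "fingers": -1},
  {"x": 0, "y": 0.4, "z": 0, "rx": 0, "ry": 0, "rz": 0, "fingers": -1},
  {"x": 0, "y": 0.4, "z": 0, "rx": 0, "ry": 0, "rz": 0, "fingers": -1},
  {"x": 0, "y": 0, "z": 0, "rx": 0, "ry": 0, "rz": 0, "fingers": -1},
])

```text
clock: 13.15
tcp_pos: [0.4639, -0.0752, 0.0753]
ee_rot: [-2.312, -2.127, -0.001]
wrist_force: [-2.1, 0.5, 4.2]
opening: 0.01
gripper_force: 15.0
```

>>> arm_command([
  {"x": 0, "y": 0.4, "z": 0, "rx": 0, "ry": 0, "rz": 0, "fingers": -1},
  {"x": 0, "y": 0.4, "z": 0, "rx": 0, "ry": 0, "rz": 0, "fingers": -1},
  {"x": 0, "y": 0.4, "z": 0, "rx": 0, "ry": 0, "rz": 0, "fingers": -1},
  {"x": 0, "y": 0.4, "z": 0, "rx": 0, "ry": 0, "rz": 0, "fingers": -1},
  {"x": 0, "y": 0.4, "z": 0, "rx": 0, "ry": 0, "rz": 0, "fingers": -1},
  {"x": 0, "y": 0.3, "z": 0, "rx": 0, "ry": 0, "rz": 0, "fingers": -1},
  {"x": 0, "y": 0, "z": 0, "rx": 0, "ry": 0, "rz": 0, "fingers": -1},
])

```text
clock: 13.85
tcp_pos: [0.4866, -0.077, 0.0753]
ee_rot: [-2.311, -2.127, -0.0]
wrist_force: [-2.1, 0.8, 6.4]
opening: 0.0099
gripper_force: 15.0
```

```bash
python3 - <<'E'
from h import *
np.set_printoptions(precision=4,suppress=True)
o=readout.get_obs();print(o["clock"],o["tcp_pos"],o["ee_rot"],o["wrist_force"],o["ft_torque"])
p=viewer.grab_frame("side")
a=cv2.resize(p["image"][185:295,295:435,::-1],None,fx=5,fy=5,interpolation=cv2.INTER_CUBIC);cv2.imwrite("pics/c5.png",a)
E
```

```text
13.85 [ 0.4866 -0.077   0.0753] [-2.3115 -2.1269 -0.0004] [-2.083   0.7687  6.3809] [-0.017   0.4514  0.0462]
```

View pics/c5.png

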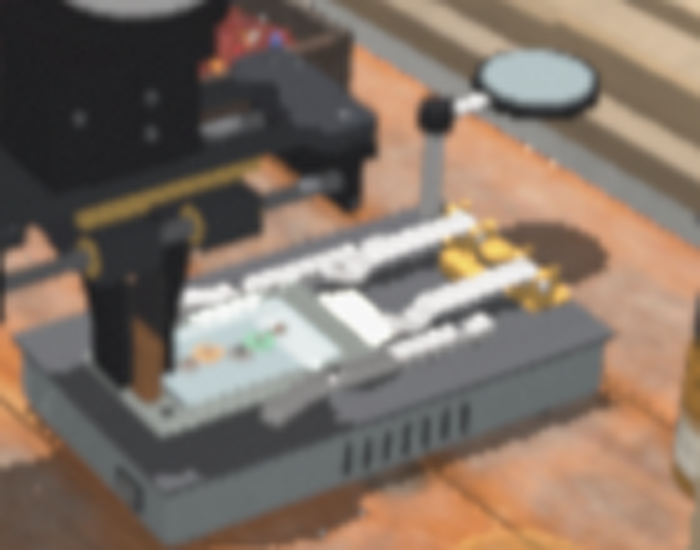

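Side crop: the slide lies flat between the rails, with its bead just short of the clip lips at (340,270) and (395,320). Pushing into the clips now.

>>> arm_command([
  {"x": 0, "y": 0.3, "z": 0, "rx": 0, "ry": 0, "rz": 0, "fingers": -1},
  {"x": 0, "y": 0.3, "z": 0, "rx": 0, "ry": 0, "rz": 0, "fingers": -1},
  {"x": 0, "y": 0.3, "z": 0, "rx": 0, "ry": 0, "rz": 0, "fingers": -1},
  {"x": 0, "y": 0.3, "z": 0, "rx": 0, "ry": 0, "rz": 0, "fingers": -1},
  {"x": 0, "y": 0.2, "z": 0, "rx": 0, "ry": 0, "rz": 0, "fingers": -1},
])

```text
clock: 14.4
tcp_pos: [0.4998, -0.0782, 0.0753]
ee_rot: [-2.311, -2.126, 0.001]
wrist_force: [-4.8, 0.7, 9.6]
opening: 0.01
gripper_force: 15.0
```

>>> arm_command([
  {"x": 0, "y": 0.3, "z": 0, "rx": 0, "ry": 0, "rz": 0, "fingers": -1},
  {"x": 0, "y": 0.3, "z": 0, "rx": 0, "ry": 0, "rz": 0, "fingers": -1},
  {"x": 0, "y": 0.2, "z": 0, "rx": 0, "ry": 0, "rz": 0, "fingers": -1},
])

```text
clock: 14.7
tcp_pos: [0.5042, -0.0786, 0.0752]
ee_rot: [-2.306, -2.121, 0.008]
wrist_force: [-13.2, 1.2, 19.8]
opening: 0.01
gripper_force: 15.0
```

>>> arm_command([
  {"x": 0, "y": 0.1, "z": -0.06, "rx": 0, "ry": 0, "rz": 0, "fingers": -1},
  {"x": 0, "y": 0.2, "z": 0, "rx": 0, "ry": 0, "rz": 0, "fingers": -1},
  {"x": 0, "y": 0.2, "z": 0, "rx": 0, "ry": 0, "rz": 0, "fingers": -1},
])

```text
clock: 15.0
tcp_pos: [0.5079, -0.0789, 0.0752]
ee_rot: [-2.304, -2.12, 0.01]
wrist_force: [-14.1, 0.9, 17.1]
opening: 0.0097
gripper_force: 15.0
```

>>> arm_command([
  {"x": 0, "y": 0.2, "z": 0, "rx": 0, "ry": 0, "rz": 0, "fingers": -1},
  {"x": 0, "y": 0.2, "z": 0, "rx": 0, "ry": 0, "rz": 0, "fingers": -1},
])

```text
clock: 15.2
tcp_pos: [0.5104, -0.0791, 0.0751]
ee_rot: [-2.302, -2.118, 0.013]
wrist_force: [-17.6, 2.1, 20.3]
opening: 0.0102
gripper_force: 14.9
```

>>> arm_command([
  {"x": 0, "y": 0.1, "z": -0.1, "rx": 0, "ry": 0, "rz": 0, "fingers": -1},
  {"x": 0, "y": 0.2, "z": 0, "rx": 0, "ry": 0, "rz": 0, "fingers": -1},
])

```text
clock: 15.4
tcp_pos: [0.5128, -0.0792, 0.0752]
ee_rot: [-2.302, -2.118, 0.015]
wrist_force: [-15.4, 2.2, 10.9]
opening: 0.0099
gripper_force: 14.9
```

>>> arm_command([
  {"x": 0, "y": 0.2, "z": 0, "rx": 0, "ry": 0, "rz": 0, "fingers": -1},
  {"x": 0, "y": 0.2, "z": 0, "rx": 0, "ry": 0, "rz": 0, "fingers": -1},
])

```text
clock: 15.6
tcp_pos: [0.5221, -0.08, 0.0757]
ee_rot: [-2.31, -2.125, 0.004]
wrist_force: [2.4, 0.4, -3.1]
opening: 0.0098
gripper_force: 15.0
```

The clips have snapped over the bead. Advancing 16 mm, then feeling for the stop.

>>> arm_command([
  {"x": 0, "y": 0, "z": 0, "rx": 0, "ry": 0, "rz": 0, "fingers": -1},
  {"x": 0, "y": 0.2, "z": 0, "rx": 0, "ry": 0, "rz": 0, "fingers": -1},
  {"x": 0, "y": 0.2, "z": 0, "rx": 0, "ry": 0, "rz": 0, "fingers": -1},
  {"x": 0, "y": 0.2, "z": 0, "rx": 0, "ry": 0, "rz": 0, "fingers": -1},
  {"x": 0, "y": 0.2, "z": 0, "rx": 0, "ry": 0, "rz": 0, "fingers": -1},
  {"x": 0, "y": 0, "z": 0, "rx": 0, "ry": 0, "rz": 0, "fingers": -1},
])

```text
clock: 16.2
tcp_pos: [0.5326, -0.0807, 0.0761]
ee_rot: [2.311, 2.128, -0.0]
wrist_force: [-2.5, 0.9, -4.1]
opening: 0.0094
gripper_force: 15.1
```

```bash
python3 - <<'E'
from h import *
np.set_printoptions(precision=4,suppress=True)
o=readout.get_obs();print(o["clock"],o["tcp_pos"],o["ee_rot"],o["wrist_force"],o["ft_torque"])
p=viewer.grab_frame("side")
a=cv2.resize(p["image"][205:275,325:425,::-1],None,fx=7,fy=7,interpolation=cv2.INTER_CUBIC);cv2.imwrite("pics/c6.png",a)
E
```

```text
16.2 [ 0.5326 -0.0807  0.0761] [ 2.3112  2.1278 -0.    ] [-2.5145  0.8786 -4.0613] [ 0.0029  0.7036 -0.0492]
```

View pics/c6.png

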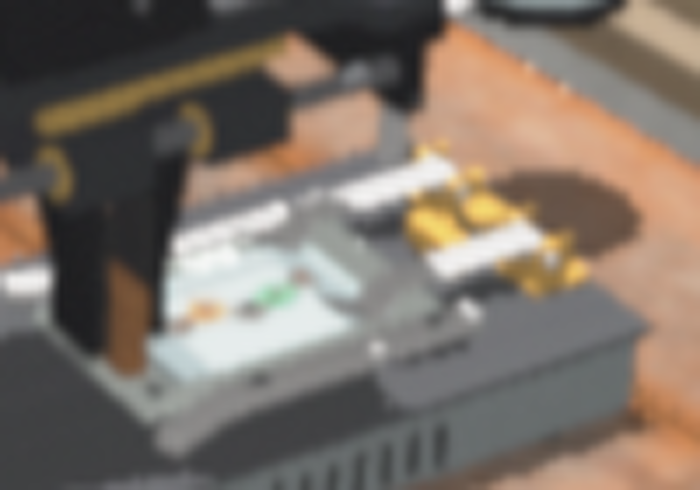

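The bead, at about (400,270) to (440,300), is past the clip toes and 10–15 mm short of the brass stop at (425,235). Continuing.

>>> arm_command([
  {"x": 0, "y": 0.1, "z": 0.05, "rx": 0, "ry": 0, "rz": 0, "fingers": -1},
  {"x": 0, "y": 0.1, "z": 0, "rx": 0, "ry": 0, "rz": 0, "fingers": -1},
  {"x": 0, "y": 0.1, "z": 0, "rx": 0, "ry": 0, "rz": 0, "fingers": -1},
  {"x": 0, "y": 0.1, "z": 0, "rx": 0, "ry": 0, "rz": 0, "fingers": -1},
  {"x": 0, "y": 0.1, "z": 0, "rx": 0, "ry": 0, "rz": 0, "fingers": -1},
  {"x": 0, "y": 0, "z": 0, "rx": 0, "ry": 0, "rz": 0, "fingers": -1},
])

```text
clock: 16.85
tcp_pos: [0.5375, -0.0812, 0.0759]
ee_rot: [2.311, 2.127, 0.0]
wrist_force: [-1.9, 0.1, -5.4]
opening: 0.0097
gripper_force: 15.0
```

>>> arm_command([
  {"x": 0, "y": 0.05, "z": 0, "rx": 0, "ry": 0, "rz": 0, "fingers": -1},
  {"x": 0, "y": 0.05, "z": 0, "rx": 0, "ry": 0, "rz": 0, "fingers": -1},
  {"x": 0, "y": 0, "z": 0, "rx": 0, "ry": 0, "rz": 0, "fingers": -1},
])

```text
clock: 17.15
tcp_pos: [0.5383, -0.0813, 0.0758]
ee_rot: [2.312, 2.127, 0.0]
wrist_force: [-2.4, 0.2, -4.6]
opening: 0.0101
gripper_force: 15.0
```

>>> arm_command([
  {"x": 0, "y": 0.05, "z": 0, "rx": 0, "ry": 0, "rz": 0, "fingers": -1},
  {"x": 0, "y": 0.05, "z": 0, "rx": 0, "ry": 0, "rz": 0, "fingers": -1},
  {"x": 0, "y": 0, "z": 0, "rx": 0, "ry": 0, "rz": 0, "fingers": -1},
])

```text
clock: 17.45
tcp_pos: [0.5394, -0.0814, 0.0759]
ee_rot: [2.311, 2.127, 0.0]
wrist_force: [-2.6, -0.1, -3.4]
opening: 0.01
gripper_force: 15.0
```

>>> arm_command([
  {"x": 0, "y": 0.04, "z": 0, "rx": 0, "ry": 0, "rz": 0, "fingers": -1},
  {"x": 0, "y": 0.04, "z": 0, "rx": 0, "ry": 0, "rz": 0, "fingers": -1},
  {"x": 0, "y": 0, "z": 0, "rx": 0, "ry": 0, "rz": 0, "fingers": -1},
])

```text
clock: 17.75
tcp_pos: [0.5401, -0.0814, 0.0759]
ee_rot: [2.312, 2.127, 0.0]
wrist_force: [-2.0, 0.7, -3.9]
opening: 0.0099
gripper_force: 15.0
```

>>> arm_command([
  {"x": 0, "y": 0.04, "z": 0, "rx": 0, "ry": 0, "rz": 0, "fingers": -1},
  {"x": 0, "y": 0.04, "z": 0, "rx": 0, "ry": 0, "rz": 0, "fingers": -1},
  {"x": 0, "y": 0, "z": 0, "rx": 0, "ry": 0, "rz": 0, "fingers": -1},
])

```text
clock: 18.05
tcp_pos: [0.5409, -0.0815, 0.0759]
ee_rot: [2.312, 2.127, 0.0]
wrist_force: [-2.5, -1.1, -4.2]
opening: 0.0099
gripper_force: 15.0
```

>>> arm_command([
  {"x": 0, "y": 0.04, "z": 0, "rx": 0, "ry": 0, "rz": 0, "fingers": -1},
  {"x": 0, "y": 0.04, "z": 0, "rx": 0, "ry": 0, "rz": 0, "fingers": -1},
  {"x": 0, "y": 0, "z": 0, "rx": 0, "ry": 0, "rz": 0, "fingers": -1},
])

```text
clock: 18.35
tcp_pos: [0.5417, -0.0816, 0.0759]
ee_rot: [2.311, 2.127, 0.0]
wrist_force: [-2.6, -0.0, -4.5]
opening: 0.0102
gripper_force: 15.0
```

>>> arm_command([
  {"x": 0, "y": 0.04, "z": 0, "rx": 0, "ry": 0, "rz": 0, "fingers": -1},
  {"x": 0, "y": 0.04, "z": 0, "rx": 0, "ry": 0, "rz": 0, "fingers": -1},
  {"x": 0, "y": 0, "z": 0, "rx": 0, "ry": 0, "rz": 0, "fingers": -1},
])

```text
clock: 18.65
tcp_pos: [0.5425, -0.0816, 0.0758]
ee_rot: [2.311, 2.128, 0.0]
wrist_force: [-2.3, -0.3, -5.0]
opening: 0.01
gripper_force: 15.0
```

>>> arm_command([
  {"x": 0, "y": 0.05, "z": 0, "rx": 0, "ry": 0, "rz": 0, "fingers": -1},
  {"x": 0, "y": 0.05, "z": 0, "rx": 0, "ry": 0, "rz": 0, "fingers": -1},
  {"x": 0, "y": 0, "z": 0, "rx": 0, "ry": 0, "rz": 0, "fingers": -1},
])

```text
clock: 18.95
tcp_pos: [0.5436, -0.0817, 0.0759]
ee_rot: [2.311, 2.127, 0.0]
wrist_force: [-2.6, 0.7, -5.2]
opening: 0.0099
gripper_force: 15.0
```

>>> arm_command([
  {"x": 0, "y": 0.05, "z": 0, "rx": 0, "ry": 0, "rz": 0, "fingers": -1},
  {"x": 0, "y": 0.05, "z": 0, "rx": 0, "ry": 0, "rz": 0, "fingers": -1},
  {"x": 0, "y": 0, "z": 0, "rx": 0, "ry": 0, "rz": 0, "fingers": -1},
])

```text
clock: 19.25
tcp_pos: [0.5446, -0.0818, 0.0758]
ee_rot: [2.312, 2.127, 0.0]
wrist_force: [-2.6, 0.2, -4.2]
opening: 0.0097
gripper_force: 15.0
```

>>> arm_command([
  {"x": 0, "y": 0.05, "z": 0, "rx": 0, "ry": 0, "rz": 0, "fingers": -1},
  {"x": 0, "y": 0.05, "z": 0, "rx": 0, "ry": 0, "rz": 0, "fingers": -1},
  {"x": 0, "y": 0, "z": 0, "rx": 0, "ry": 0, "rz": 0, "fingers": -1},
])

```text
clock: 19.55
tcp_pos: [0.5456, -0.0819, 0.0759]
ee_rot: [2.311, 2.127, 0.0]
wrist_force: [-1.7, -0.5, -5.7]
opening: 0.0099
gripper_force: 15.0
```

>>> arm_command([
  {"x": 0, "y": 0.05, "z": 0, "rx": 0, "ry": 0, "rz": 0, "fingers": -1},
  {"x": 0, "y": 0.05, "z": 0, "rx": 0, "ry": 0, "rz": 0, "fingers": -1},
  {"x": 0, "y": 0, "z": 0, "rx": 0, "ry": 0, "rz": 0, "fingers": -1},
])

```text
clock: 19.85
tcp_pos: [0.5465, -0.082, 0.0758]
ee_rot: [2.312, 2.127, 0.0]
wrist_force: [-2.7, -0.7, -5.1]
opening: 0.0103
gripper_force: 15.0
```

>>> arm_command([
  {"x": 0, "y": 0.05, "z": 0, "rx": 0, "ry": 0, "rz": 0, "fingers": -1},
  {"x": 0, "y": 0.05, "z": 0, "rx": 0, "ry": 0, "rz": 0, "fingers": -1},
  {"x": 0, "y": 0, "z": 0, "rx": 0, "ry": 0, "rz": 0, "fingers": -1},
])

```text
clock: 20.15
tcp_pos: [0.5476, -0.0821, 0.0759]
ee_rot: [2.311, 2.127, 0.0]
wrist_force: [-2.1, -0.0, -5.7]
opening: 0.0099
gripper_force: 15.0
```

>>> arm_command([
  {"x": 0, "y": 0.05, "z": 0, "rx": 0, "ry": 0, "rz": 0, "fingers": -1},
  {"x": 0, "y": 0.05, "z": 0, "rx": 0, "ry": 0, "rz": 0, "fingers": -1},
  {"x": 0, "y": 0, "z": 0, "rx": 0, "ry": 0, "rz": 0, "fingers": -1},
])

```text
clock: 20.45
tcp_pos: [0.5485, -0.0822, 0.0758]
ee_rot: [2.312, 2.127, 0.0]
wrist_force: [-1.2, -0.2, -5.5]
opening: 0.0099
gripper_force: 15.0
```

>>> arm_command([
  {"x": 0, "y": 0.05, "z": 0, "rx": 0, "ry": 0, "rz": 0, "fingers": -1},
  {"x": 0, "y": 0.05, "z": 0, "rx": 0, "ry": 0, "rz": 0, "fingers": -1},
  {"x": 0, "y": 0, "z": 0, "rx": 0, "ry": 0, "rz": 0, "fingers": -1},
])

```text
clock: 20.75
tcp_pos: [0.5495, -0.0822, 0.0758]
ee_rot: [2.311, 2.127, 0.0]
wrist_force: [-2.2, 0.5, -5.6]
opening: 0.0102
gripper_force: 15.0
```

>>> arm_command([
  {"x": 0, "y": 0.05, "z": 0, "rx": 0, "ry": 0, "rz": 0, "fingers": -1},
  {"x": 0, "y": 0.05, "z": 0, "rx": 0, "ry": 0, "rz": 0, "fingers": -1},
  {"x": 0, "y": 0, "z": 0, "rx": 0, "ry": 0, "rz": 0, "fingers": -1},
])

```text
clock: 21.05
tcp_pos: [0.55, -0.0822, 0.0757]
ee_rot: [-2.311, -2.127, 0.001]
wrist_force: [-3.9, -0.1, -3.5]
opening: 0.0101
gripper_force: 15.0
```

Advance is falling short of the command, so this is probably contact. One more small step to confirm.

>>> arm_command([
  {"x": 0, "y": 0.04, "z": 0, "rx": 0, "ry": 0, "rz": 0, "fingers": -1},
  {"x": 0, "y": 0, "z": 0, "rx": 0, "ry": 0, "rz": 0, "fingers": -1},
])

```text
clock: 21.25
tcp_pos: [0.55, -0.0822, 0.0757]
ee_rot: [-2.311, -2.126, 0.001]
wrist_force: [-5.4, 0.2, -2.5]
opening: 0.0101
gripper_force: 15.0
```

The bead is against the stop at about 3 N net. Releasing and retreating.

>>> arm_command([
  {"x": 0, "y": 0, "z": 0, "rx": 0, "ry": 0, "rz": 0, "fingers": -0.3},
  {"x": 0, "y": 0, "z": 0, "rx": 0, "ry": 0, "rz": 0, "fingers": -0.3},
  {"x": 0, "y": 0, "z": 0, "rx": 0, "ry": 0, "rz": 0, "fingers": -0.3},
  {"x": 0, "y": 0, "z": -1, "rx": 0, "ry": 0, "rz": 0, "fingers": -0.3},
  {"x": 0, "y": 0, "z": -3, "rx": 0, "ry": 0, "rz": 0, "fingers": -0.3},
  {"x": 0, "y": 0, "z": -4, "rx": 0, "ry": 0, "rz": 0, "fingers": -0.3},
  {"x": 0, "y": 0, "z": -4, "rx": 0, "ry": 0, "rz": 0, "fingers": -0.3},
])

```text
clock: 21.95
tcp_pos: [0.5513, -0.0826, 0.1981]
ee_rot: [2.311, 2.126, 0.001]
wrist_force: [0.4, -0.2, 0.3]
opening: 0.0303
gripper_force: 0.0
```

>>> arm_command([
  {"x": 4, "y": -1, "z": 0, "rx": 0, "ry": 0, "rz": 0, "fingers": -0.3},
  {"x": 4.5, "y": -1, "z": 0, "rx": 0, "ry": 0, "rz": 0, "fingers": -0.3},
  {"x": 4.5, "y": -1, "z": 0, "rx": 0, "ry": 0, "rz": 0, "fingers": -0.3},
  {"x": 4.5, "y": -1, "z": 0, "rx": 0, "ry": 0, "rz": 0, "fingers": -0.3},
  {"x": 4.5, "y": 0, "z": 0, "rx": 0, "ry": 0, "rz": 0, "fingers": -0.3},
  {"x": 3, "y": 0, "z": 0, "rx": 0, "ry": 0, "rz": 0, "fingers": -0.3},
  {"x": 0, "y": 0, "z": 0, "rx": 0, "ry": 0, "rz": 0, "fingers": -0.3},
  {"x": 0, "y": 0, "z": 0, "rx": 0, "ry": 0, "rz": 0, "fingers": -0.3},
])

```text
clock: 22.75
tcp_pos: [0.5322, 0.1707, 0.1968]
ee_rot: [2.309, 2.128, 0.003]
wrist_force: [-0.6, -0.0, 0.2]
opening: 0.0306
gripper_force: 0.0
```

```bash
python3 - <<'E'
from h import *
o=readout.get_obs();print(o["clock"],o["tcp_pos"],o["wrist_force"])
s=viewer.grab_frame("top");p=viewer.grab_frame("side")
b=cv2.resize(s["image"][178:288,325:405,::-1],None,fx=5,fy=5,interpolation=cv2.INTER_CUBIC)
a=cv2.resize(p["image"][205:275,340:420,::-1],None,fx=5,fy=5,interpolation=cv2.INTER_CUBIC)
c=np.zeros((550,800,3),np.uint8);c[:,:400]=b;c[:350,400:]=a;cv2.imwrite("pics/c7.png",c)
E
```

```text
22.75 [0.53216559 0.17065446 0.19676223] [-0.56780315 -0.03830689  0.20234995]
```

View pics/c7.png

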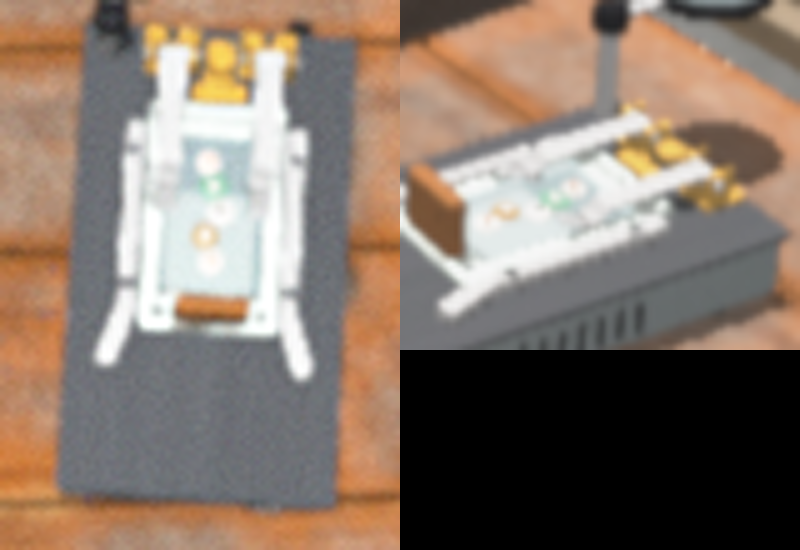

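The slide sits between the rails with its bead touching the brass stop at (222,100), both clips lie on the pane, and the robot is clear. Handing in.

```bash
python3 -c "
from workcell import env
print(env.job_done())"
```

```text
the job is handed in; nothing more can be done
None
```

The glass slide is loaded between the rails with its bead resting on the end stop, which it met gently (wrist force about 5 N), and both clips are down on the pane; I let go and handed the job in at about 23 s, but no verdict was shown.

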